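# Make up the travel set and the desk set of seals

## Robot

A 7-joint arm with a two-finger parallel gripper is mounted at the origin on the work surface. World frame = base frame: x ahead of the robot, y to its left, z up, the work surface at z = 0. Lengths are in mm, angles in rad, forces in N, time in s.
With the tool pointing down it reaches from about 400 to 900 mm from the base axis. Payload 5.6 kg.
Tool frame: the origin (TCP) lies midway between the tips of the shut fingers; the grasp point (between the pads) lies 19 mm behind it; z points along the fingers, y is the line along which they close (so a half turn about z gives the same grasp; the last joint's range is limited). The gripper opens to 92 mm and grips with 3 to 60 N. Pads are 20 mm wide; open, the fingers measure 128 mm over their backs; the gripper's body (75 mm by 189 mm) begins 69 mm behind the grasp point.
Start: joints at [1.29, 0.468, -0.012, 1.603, 0.006, 1.071, -0.056], TCP at [153.074, -631.726, 214.592] pointing down, gripper open.
Joint ranges: [-2.53, 2.53], [-0.31, 2.02], [-1.57, 1.55], [0.28, 2.44], [-1.29, 4.43], [0.15, 1.84], [-2.92, 2.92]. Speed limits (rad/s): [2.57, 2.57, 3.14, 3.14, 3.14, 3.14, 3.14].

## Interface

Orientations are given as a rotation vector (axis times angle).
In Python, from cell import robot, grip, kin, viewer gives the robot as it stands. Calls block until the motion is done:
- robot.movep(position, orientation): joint-space move of the TCP to a pose.
- robot.servo_line(position, feed=150, rotation=None): straight line of the TCP; rotation=None keeps the orientation; feed is the mean speed in mm/s.
- robot.goto_joints(angles): joint-space move.
- grip(opening, newtons=None): opening from 0.0 (shut) to 1.0 (fully open); newtons is the grip in N (None keeps the last); returns when the fingers have stopped.
- robot.hold(seconds).
- kin.ik(position, orientation): joint angles nearest the present ones, or None.
- robot.observe(): the state.
- viewer.read_camera(name): name is "scene" or "top" or "wrist"; returns the picture (420x560x3 uint8, red, green, blue); there is no depth.
- viewer.camera_info(name): a dict with "camera_matrix" (3x3 intrinsics, pixels), "R" (3x3) and "t" (3): a world point X has camera coordinates R X + t. Camera axes: x right, y down, z forward; pixel columns grow to the right and rows downward; lengths in mm; the calibration is good to about 2 mm. A picture is of the moment at which its call begins: read the wrist's pose just before it. camera_info takes no time and is no camera call; for the wrist camera it gives the pose at the moment of the call.
A pose or a line that the arm cannot do raises robot.IKError and nothing moves.
- robot.job_done(): hands the job in; it is judged then, once.
Trained networks look in the newest picture that a camera, given by its name, has taken for a name from the list of things; names that differ only in an ending like _2 or _b are one class to them, and where a whole thing is asked for, a point or a joint stands for the part that bears it (a point fixed in the world has none). Each returns a list of dicts, best first, with "confidence" (0 to 1); they miss things now and then, are a little off and sometimes report something else, mostly with a low value. They report only what shows in the picture. A call takes as long as a camera call. They do not tell look-alikes from the thing itself.
- viewer.silhouettes(name, camera): "mask" (420x560 bool, what is visible of it).
- viewer.pinpoint(name, camera): "at" ([x, y, z] in mm, in the coordinates of the camera as it stood for that picture, good to about 4 mm: a listed point, or the origin of a listed thing).
The state is a dict: "t": time; "joints": joint angles; "joint_velocities": joint speeds; "joint_torque": joint torques, N m; "tcp_pos": TCP position; "tcp_rot": TCP orientation; "contact_force": force on the tool from outside, world axes, zero at the start; "wrist_torque": the same for the moment, N m; "grip_width": opening from 0.0 (shut) to 1.0 (fully open); "grip_force": force on a finger pad.
Only numpy, scipy, OpenCV 4.12 (cv2) and the standard library are available. Lean on these libraries where they do the work, as an engineer would, in place of code of your own. Each camera call takes 0.05 s, during which the arm holds its last target. There are 200 camera calls.

## Task

Please make up two seal sets from the stock on the bench: the small paste jar and the square seal go in the rosewood box, and the large paste jar, the glass weight and the round seal go in the bamboo tray. Stand each piece upright, right down in the recess cut for it, setting it down gently rather than dropping it in, and let go of it. Leave the oblong seal, the water dropper and the water cup standing where they are.

Things in the scene. Friction and masses are not known exactly. Their poses are not given: they have to be found in the camera images.
- rosewood_box: Dark box 100 (x) x 150 (y) mm, rim 34 mm high; its empty lid (same size, hinged on the +x edge) lies opened flat beyond it. Grey insert, top at z 30 mm, with two recesses 10 mm deep (floors at z 20), both at x = 0: round, 56 mm wide, at y = -34 for the small jar; square, 38 mm, sides along x and y, at y = +36 for the square seal. Origin: centre of underside; fixed.
- bamboo_tray: Pale tray 100 (x) x 212 (y) mm, rim 25 mm high, grip bars low on the long sides, 10 mm out. Grey insert, top at z 22 mm, with three recesses 10 mm deep (floors at z 12), all at x = 0: round, 72 mm wide, at y = -57 for the large jar; square, 60 mm, sides along x and y, at y = +17 for the glass weight; round, 38 mm, at y = +74 for the round seal. Origin: centre of underside; fixed.
- large_jar: Large seal-paste jar: flat round lidded white porcelain, thin blue rings, 56 mm across, 40 mm high; its straight side runs from 10 to 33 mm up (lid and jar are one solid piece). About 150 g. Origin: centre of its underside, z up.
- small_jar: Small seal-paste jar: the same in white porcelain but 40 mm across, 36 mm high; straight side from 10 to 29 mm up. About 75 g. Origin: centre of its underside, z up.
- square_seal: Reddish stone seal, square, 22 x 22 mm, 40 mm high (the top 4 mm stepped in), standing on end. About 50 g. Origin: centre of its underside, z up, x and y square to its sides.
- round_seal: Reddish stone seal, round, 22 mm across, 40 mm high with a domed top (straight side up to 34 mm), standing on end. About 40 g. Origin: centre of its underside, z up.
- oblong_seal: Reddish stone seal, oblong, 14 (x) x 34 (y) mm, 40 mm high, standing on end. Not wanted for either set: stays where it is. Origin: centre of its underside, z up.
- glass_weight: Clear, faintly green square glass paperweight, 44 x 44 mm, 34 mm high (the top 4 mm stepped in 3.5 mm). About 160 g. Origin: centre of its underside, z up, x and y square to its sides.
- water_dropper: Small white porcelain water dropper like a tiny teapot: 48 mm body, 45 mm high, spout to +x (37 mm from its origin), small handle to -x. Bystander: stays where it is. Origin: centre of its underside, z up.
- water_cup: Small open brown earthenware water cup, 56 mm across, 34 mm high. Bystander: stays where it is. Origin: centre of its underside, z up.
Not all that is in view belongs to the job. There is more than one size of the glass_weight; the job needs the smaller. What is shaped like the large_jar but orange is not meant.

How it is judged (in metres and radians):
At the end, for the whole second after the job is handed in: The five pieces in their recesses of box and tray, released: within 12 mm of the recess centre along x and y, underside within 4 mm of its floor, tilt below 0.12 rad, below 0.02 m/s. Oblong seal, dropper and cup within 20 mm of their starts, tilt below 0.2 rad (x of small_jar in the frame of rosewood_box between -0.012 and 0.012 m and y of small_jar in the frame of rosewood_box between -0.046 and -0.022 m and z of small_jar in the frame of rosewood_box between 0.016 and 0.024 m and angle between each of small_jar, square_seal, large_jar, glass_weight, round_seal's own z axis and vertical below 0.12 rad and linear speed of each of small_jar, square_seal, large_jar, glass_weight, round_seal below 0.02 m/s and x of square_seal in the frame of rosewood_box between -0.012 and 0.012 m and y of square_seal in the frame of rosewood_box between 0.024 and 0.048 m and z of square_seal in the frame of rosewood_box between 0.016 and 0.024 m and x of large_jar in the frame of bamboo_tray between -0.012 and 0.012 m and y of large_jar in the frame of bamboo_tray between -0.069 and -0.045 m and z of large_jar in the frame of bamboo_tray between 0.008 and 0.016 m and x of glass_weight in the frame of bamboo_tray between -0.012 and 0.012 m and y of glass_weight in the frame of bamboo_tray between 0.005 and 0.029 m and z of glass_weight in the frame of bamboo_tray between 0.008 and 0.016 m and x of round_seal in the frame of bamboo_tray between -0.012 and 0.012 m and y of round_seal in the frame of bamboo_tray between 0.062 and 0.086 m and z of round_seal in the frame of bamboo_tray between 0.008 and 0.016 m and distance of each of oblong_seal, water_dropper, water_cup from where it was at the start of the episode below 0.02 m and angle between each of oblong_seal, water_dropper, water_cup's own z axis and vertical below 0.2 rad); the robot touches nothing.
It fails at once if A piece falls or is thrown into its kit: over 0.6 m/s within 35 mm above its seat there ((x of small_jar in the frame of rosewood_box between -0.045 and 0.045 m and y of small_jar in the frame of rosewood_box between -0.105 and 0.105 m and z of small_jar in the frame of rosewood_box below 0.055 m and linear speed of small_jar above 0.6 m/s) or (x of square_seal in the frame of rosewood_box between -0.045 and 0.045 m and y of square_seal in the frame of rosewood_box between -0.105 and 0.105 m and z of square_seal in the frame of rosewood_box below 0.055 m and linear speed of square_seal above 0.6 m/s) or (x of large_jar in the frame of bamboo_tray between -0.045 and 0.045 m and y of large_jar in the frame of bamboo_tray between -0.105 and 0.105 m and z of large_jar in the frame of bamboo_tray below 0.047 m and linear speed of large_jar above 0.6 m/s) or (x of glass_weight in the frame of bamboo_tray between -0.045 and 0.045 m and y of glass_weight in the frame of bamboo_tray between -0.105 and 0.105 m and z of glass_weight in the frame of bamboo_tray below 0.047 m and linear speed of glass_weight above 0.6 m/s) or (x of round_seal in the frame of bamboo_tray between -0.045 and 0.045 m and y of round_seal in the frame of bamboo_tray between -0.105 and 0.105 m and z of round_seal in the frame of bamboo_tray below 0.047 m and linear speed of round_seal above 0.6 m/s)).
It fails at once if The oblong seal, water dropper or water cup is moved over 20 mm or tipped over 0.5 rad (distance of any of oblong_seal, water_dropper, water_cup from where it was at the start of the episode above 0.02 m or angle between any of oblong_seal, water_dropper, water_cup's own z axis and vertical above 0.5 rad).
It also fails if it takes over 115 s, if anything falls off the work surface, if the arm or the gripper's body presses on something with over 40 N, if the wrist force passes 120 N, or if a joint passes its speed limit or range.

## Working session

There is one attempt and no reset: what is moved stays moved. The work goes in short steps, each a Python script; the robot and the scene stay as the last script left them, time stands still between calls to the robot, and variables do not carry over. Pictures are saved under pics/ and viewed, at most 14 in all, crops included, and the job is handed in when it is done.

```bash
ls; mkdir -p pics
python3 - <<'E'
from cell import robot,grip,kin,viewer
import cv2,numpy as np
for c in ["scene","top","wrist"]:
    im=viewer.read_camera(c); cv2.imwrite(f"pics/a_{c}.png",im[:,:,::-1])
    i=viewer.camera_info(c); R=np.array(i["R"]);t=np.array(i["t"]); print(c,np.array(i["camera_matrix"]).round(1).tolist(),(-R.T@t).round(),R[2].round(2))
    if c!="wrist":
      for n in "rosewood_box bamboo_tray large_jar small_jar square_seal round_seal oblong_seal glass_weight water_dropper water_cup".split():
        for d in viewer.pinpoint(n,c):
            print(n,round(d["confidence"],2),(R.T@(np.array(d["at"])-t)).round(0))
s=robot.observe();print(s["tcp_rot"],s["t"])
E
```

```text
pics
scene [[390.8, 0.0, 285.7], [0.0, 390.8, 206.1], [0.0, 0.0, 1.0]] [952.  24. 728.] [-0.57 -0.01 -0.82]
rosewood_box 0.6 [586. 189.   2.]
bamboo_tray 0.89 [ 603. -204.    6.]
bamboo_tray 0.73 [439. -50.  -0.]
large_jar 0.98 [336. 158.   2.]
large_jar 0.66 [363. 265.  -0.]
large_jar 0.45 [435. -49.   1.]
large_jar 0.21 [497. 392.   2.]
small_jar 0.79 [424.  51.   3.]
small_jar 0.21 [ 605. -204.    8.]
square_seal 0.72 [ 499. -404.    4.]
round_seal 0.54 [436. -48.  -1.]
oblong_seal 0.56 [437. 169.   3.]
oblong_seal 0.41 [ 500. -403.    2.]
oblong_seal 0.19 [ 446. -160.    4.]
glass_weight 0.79 [ 362. -358.    1.]
glass_weight 0.72 [ 376. -259.   -0.]
water_dropper 0.9 [496. 390.   3.]
water_dropper 0.34 [ 498. -406.    0.]
water_cup 0.86 [ 442. -159.    1.]
top [[514.4, 0.0, 282.3], [0.0, 514.4, 211.0], [0.0, 0.0, 1.0]] [2.660e+02 1.000e+00 1.318e+03] [ 0.16 -0.02 -0.99]
rosewood_box 0.89 [594. 188.  -2.]
bamboo_tray 0.75 [ 605. -203.   -1.]
large_jar 0.73 [333. 152.   3.]
large_jar 0.67 [363. 265.   4.]
small_jar 0.7 [424.  51.  -5.]
small_jar 0.55 [364. 266.   2.]
square_seal 0.49 [ 501. -402.    0.]
round_seal 0.61 [496. 385.   0.]
round_seal 0.58 [441. -45.   0.]
oblong_seal 0.63 [445. 165.  -5.]
glass_weight 0.88 [ 375. -259.   -2.]
glass_weight 0.76 [ 367. -359.   -4.]
water_cup 0.55 [ 444. -163.    1.]
wrist [[302.0, 0.0, 277.3], [0.0, 302.0, 212.0], [0.0, 0.0, 1.0]] [ 221. -616.  384.] [-0.24 -0.06 -0.97]
[ 3.11942407e+00  3.72437604e-01 -3.75111235e-05] 1.15
```

View pics/a_top.png

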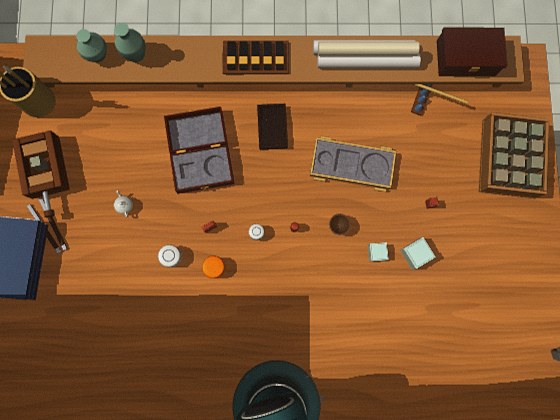

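View pics/a_scene.png

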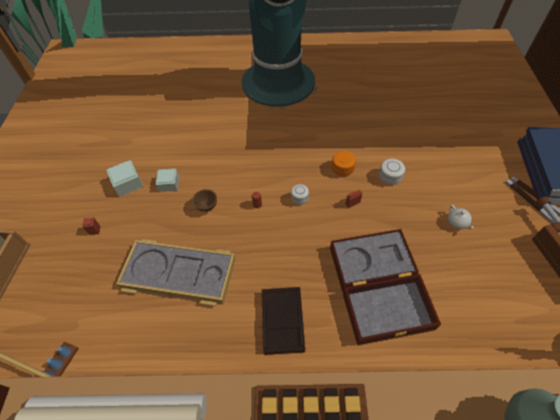

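The top view shows the box near pixel (203,165) with its lid at +x, and the tray at (353,163). The wanted pieces are the white large jar (169,256), small jar (257,232), round seal (294,227), square seal (432,203) and small glass weight (378,252). The orange jar and the large glass are decoys. Next I'll take two wrist views for precise poses.

```bash
cat > h.py <<'E'
from cell import robot,grip,kin,viewer
import cv2,numpy as np
from scipy.spatial.transform import Rotation as Ro
def rot(a):  # tool down, closing axis (tool y) at angle a (deg) from world x
    a=np.radians(a); y=np.array([np.cos(a),np.sin(a),0]); z=np.array([0,0,-1.])
    return Ro.from_matrix(np.c_[np.cross(y,z),y,z]).as_rotvec()
def snap(tag):
    i=viewer.camera_info("wrist"); im=viewer.read_camera("wrist")
    cv2.imwrite(f"pics/{tag}.png",im[:,:,::-1]); np.savez(f"pics/{tag}.npz",im=im,K=i["camera_matrix"],R=i["R"],t=i["t"])
    return np.array(i["R"]),np.array(i["t"])
def rect(tag,z,x0,x1,y0,y1,s=2.):  # top-down picture of plane z, s px/mm; up=+x, left=+y
    d=np.load(f"pics/{tag}.npz"); K,R,t=d["K"],d["R"],d["t"]
    H=K@np.c_[R[:,0],R[:,1],R[:,2]*z+t]
    P=np.array([[0,-1/s,x1],[-1/s,0,y1],[0,0,1]])
    return cv2.warpPerspective(d["im"],H@P,(int((y1-y0)*s),int((x1-x0)*s)),flags=cv2.INTER_LINEAR|cv2.WARP_INVERSE_MAP)
E
python3 - <<'E'
from h import *
names="rosewood_box large_jar small_jar square_seal round_seal oblong_seal glass_weight bamboo_tray".split()
for tag,p in [("w1",(480,-270,330)),("w2",(480,170,330))]:
    robot.movep(p,rot(-90)); robot.hold(.2)
    R,t=snap(tag); print(tag,robot.observe()["t"],(-R.T@t).round(),R[2].round(2))
    for n in names:
        for d in viewer.pinpoint(n,"wrist"): print(n,round(d["confidence"],2),(R.T@(np.array(d["at"])-t)).round(0))
r1=rect("w1",22,330,680,-460,-20); r2=rect("w2",30,330,680,-20,420)
cv2.imwrite("pics/r1.png",cv2.resize(r1,None,fx=.9,fy=.85)[:,:,::-1]); cv2.imwrite("pics/r2.png",cv2.resize(r2,None,fx=.9,fy=.85)[:,:,::-1])
E
```

```text
w1 3.2167 [ 549. -272.  499.] [-0.25  0.   -0.97]
large_jar 0.91 [337. 155.  -0.]
small_jar 0.73 [426.  51.  -0.]
square_seal 0.81 [ 497. -402.   -1.]
round_seal 0.78 [432. -52.  -2.]
oblong_seal 0.82 [434. 166.  -2.]
glass_weight 0.88 [ 369. -259.   -2.]
glass_weight 0.63 [ 367. -359.    1.]
bamboo_tray 0.64 [ 604. -202.   -4.]
w2 5.4833 [550. 168. 499.] [-0.25  0.   -0.97]
rosewood_box 0.73 [593. 188.  -3.]
large_jar 0.97 [335. 157.   1.]
large_jar 0.58 [364. 261.  -2.]
large_jar 0.32 [592. 186.  -1.]
small_jar 0.57 [426.  47.  -1.]
round_seal 0.52 [433. -55.  -0.]
oblong_seal 0.65 [437. 166.  -2.]
glass_weight 0.64 [ 374. -263.   -1.]
glass_weight 0.53 [592. 188.   0.]
bamboo_tray 0.81 [ 602. -201.   -0.]
```

View pics/r1.png

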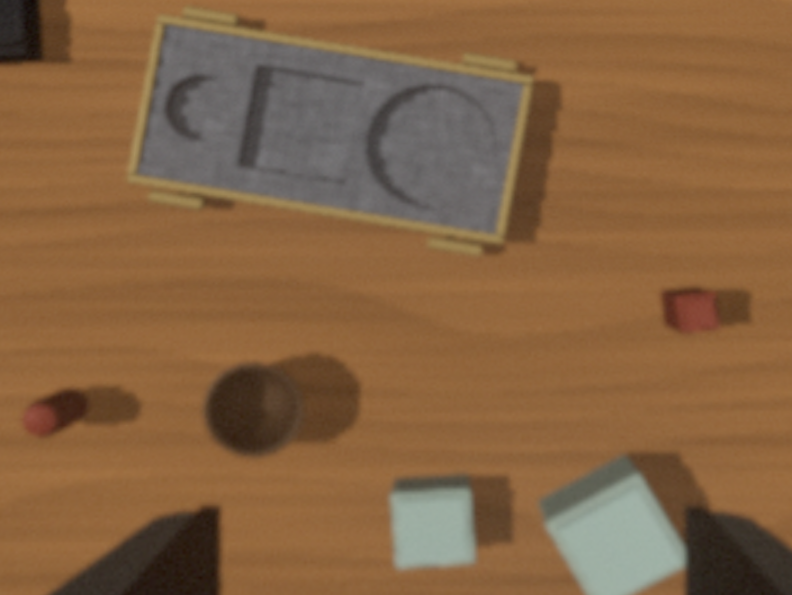

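View pics/r2.png

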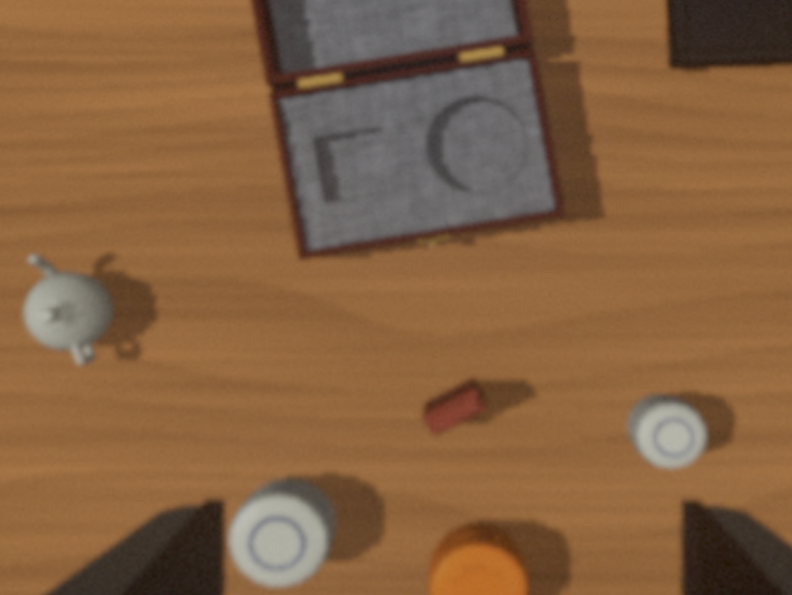

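The rectified views give these poses, and the networks and recess geometry agree with them:

| Item | Position (mm) | Yaw |
|---|---|---|
| Tray | (603, -204) | -9.4° |
| Box | (590.5, 188) | +9° |
| Small glass | (373.5, -260.5) | 4° |
| Square seal | (499, -401) | 8° |
| Round seal | (438, -50) | – |
| Small jar | (425, 48.5) | – |
| Large jar | (365, 264) | – |

Next I'll check IK, then place the first piece.

```bash
cat >> h.py <<'E'
BOX=(np.array([590.5,188.]),9.,20.); TRAY=(np.array([603.,-204.]),-9.4,12.)
# pick xy, pick closing angle, kit, recess y, pre-grasp opening(mm), piece width
JOBS={"small_jar":((425,48.5),9,BOX,-34,80,40),"large_jar":((365,264),-9.4,TRAY,-57,90,56),
"round_seal":((438,-50),-9.4,TRAY,74,60,22),"glass_weight":((373.5,-260.5),4,TRAY,17,80,44),"square_seal":((499,-401),8,BOX,36,55,22)}
G=14.5
def seat(kit,y): c,a,f=kit; a=np.radians(a); return c+y*np.array([-np.sin(a),np.cos(a)]),f
def plan(n):
    p,a,kit,y,_,_=JOBS[n]; q,f=seat(kit,y); q0=robot.observe()["joints"]; best=None
    for o in (0,180):
        js=[kin.ik(P,rot(A+o)) for P,A in [((*p,130),a),((*p,G),a),((*q,130),kit[1]),((*q,f+G),kit[1])]]
        if any(j is None for j in js): print(n,o,"no ik"); continue
        c=max(abs(np.array(j)[6]) for j in js)
        if best is None or c<best[0]: best=(c,o)
    return best
def run(n):
    p,a,kit,y,w0,w=JOBS[n]; q,f=seat(kit,y); o=plan(n)[1]
    F=lambda:np.round(robot.observe()["contact_force"],1)
    grip(w0/92)
    robot.movep((*p,110),rot(a+o)); robot.servo_line((*p,G),feed=90); print(n,"at pick",F())
    grip(0,20); s=robot.observe(); print("width",s["grip_width"]*92,"exp",w,"force",s["grip_force"])
    if abs(s["grip_width"]*92-w)>4: raise SystemExit("bad grasp")
    robot.servo_line((*p,110),feed=120); print("lifted",robot.observe()["grip_width"]*92,F())
    robot.movep((*q,110),rot(kit[1]+o)); robot.servo_line((*q,f+G+14),feed=100)
    robot.servo_line((*q,f+G+.5),feed=35); print("seat",F(),robot.observe()["grip_width"]*92)
    grip((w+14)/92); robot.hold(.2); robot.servo_line((*q,120),feed=120); print("t",robot.observe()["t"])
E
python3 - <<'E'
from h import *
for n in JOBS: print(n,plan(n))
run("small_jar")
q,f=seat(BOX,-34)
robot.movep((q[0]-80,q[1],250),rot(-90)); R,t=snap("p1")
for d in viewer.pinpoint("small_jar","wrist"): print(d["confidence"],(R.T@(np.array(d["at"])-t)).round(0),q)
E
```

```text
small_jar (np.float64(0.6453533148863456), 0)
large_jar (np.float64(1.4512052386302192), 0)
round_seal (np.float64(0.5649581157951205), 0)
glass_weight (np.float64(0.4720182593734076), 0)
square_seal (np.float64(0.7642240928449495), 0)
small_jar at pick [-0.5  0.6  0.7]
width 38.968335573491586 exp 40 force 19.97872563828423
lifted 38.56522086628396 [ 0.2  0.1 -1.3]
seat [ 0.1  0.4 -1. ] 38.42698505783015
t 14.2333
0.85 [593. 158.  19.] [595.81877181 154.41859642]
```

View pics/p1.png

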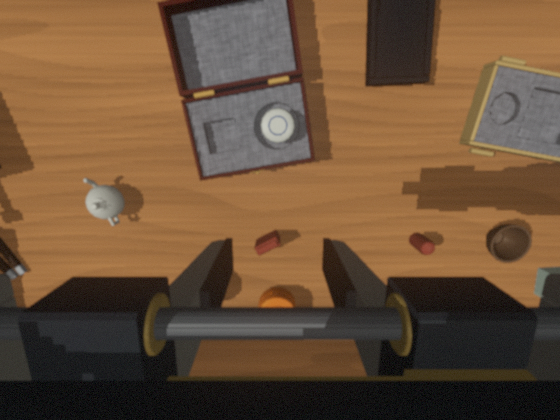

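Run:
```python
from h import *
for n in ("large_jar","round_seal"): run(n)
```

```text
large_jar at pick [-0.2 -0.2  0. ]
width 55.3872695357538 exp 56 force 20.000239206294168
lifted 55.413337212504096 [ 0.3  0.  -1.9]
seat [-0.3  1.2 -1.3] 54.97459761230317
t 25.0333
round_seal at pick [ 0.   0.8 -0.1]
width 21.041672469160964 exp 22 force 20.000000399595592
lifted 20.499212187955383 [-0.8 -0.8 -0.1]
seat [ 0.4  0.1 -0.3] 21.079355205583838
t 32.95
```

The small jar at (278,126) sits centred in its round recess. The other pieces come next.

Run:
```python
from h import *
for n in ("glass_weight","square_seal"): run(n)
names="small_jar square_seal large_jar glass_weight round_seal oblong_seal water_dropper water_cup".split()
for tag,p in [("p2",(520,190,250)),("p3",(510,-200,250))]:
    robot.movep(p,rot(-90)); robot.hold(.2); R,t=snap(tag)
    for n in names:
        for d in viewer.pinpoint(n,"wrist"):
            X=R.T@(np.array(d["at"])-t); L=[]
            for c,a,f in (BOX,TRAY):
                e=np.radians(a); v=X[:2]-c; L.append(np.round([v@[np.cos(e),np.sin(e)],v@[-np.sin(e),np.cos(e)]]).tolist())
            if d["confidence"]>.4: print(tag,n,round(d["confidence"],2),X.round(),"box",L[0],"tray",L[1])
a=rect("p2",30,520,660,100,280,3.); b=rect("p3",22,520,680,-330,-80,3.)
cv2.imwrite("pics/q2.png",a[:,:,::-1]); cv2.imwrite("pics/q3.png",b[:,:,::-1]); print(robot.observe()["t"])
```

```text
glass_weight at pick [-0.3  0.1  0.2]
width 43.790680523928735 exp 44 force 20.000503957271576
lifted 43.53645540814595 [ 0.7 -0.4 -1.8]
seat [ 0.4 -0.6 -1.6] 43.84450235953403
t 41.45
square_seal at pick [0.  0.3 0.2]
width 21.865998604143467 exp 22 force 20.000135600566864
lifted 21.659430618274083 [-0.8 -0.5 -0.9]
seat [ 0.5 -1.1 -1.2] 21.93429740297892
t 50.425
p2 small_jar 0.88 [599. 153.  17.] box [3.0, -36.0] tray [-62.0, 351.0]
p2 square_seal 0.8 [585. 224.  16.] box [0.0, 36.0] tray [-88.0, 419.0]
p2 large_jar 0.68 [333. 156.   4.] box [-259.0, 9.0] tray [-325.0, 311.0]
p2 round_seal 0.92 [ 609. -133.   11.] box [-32.0, -320.0] tray [-5.0, 71.0]
p2 oblong_seal 0.95 [436. 167.  -2.] box [-156.0, 3.0] tray [-225.0, 338.0]
p2 water_dropper 0.71 [494. 388.  -5.] box [-64.0, 213.0] tray [-204.0, 566.0]
p2 water_cup 0.73 [ 442. -158.   -1.] box [-201.0, -319.0] tray [-167.0, 19.0]
p3 large_jar 0.76 [ 593. -263.    8.] box [-68.0, -446.0] tray [-0.0, -60.0]
p3 large_jar 0.74 [333. 160.   2.] box [-259.0, 13.0] tray [-326.0, 315.0]
p3 glass_weight 0.96 [ 368. -359.    2.] box [-306.0, -506.0] tray [-207.0, -191.0]
p3 glass_weight 0.8 [ 605. -189.    8.] box [-45.0, -374.0] tray [-1.0, 15.0]
p3 round_seal 0.56 [ 609. -134.    6.] box [-32.0, -321.0] tray [-6.0, 70.0]
p3 oblong_seal 0.8 [435. 165.  -2.] box [-158.0, 2.0] tray [-226.0, 337.0]
p3 water_cup 0.91 [ 443. -158.    0.] box [-200.0, -319.0] tray [-165.0, 19.0]
54.475
```

View pics/q2.png

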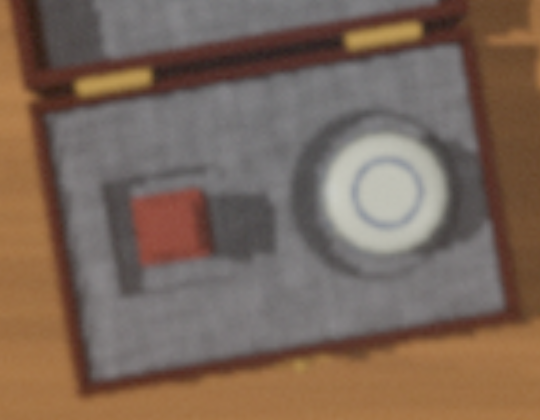

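View pics/q3.png

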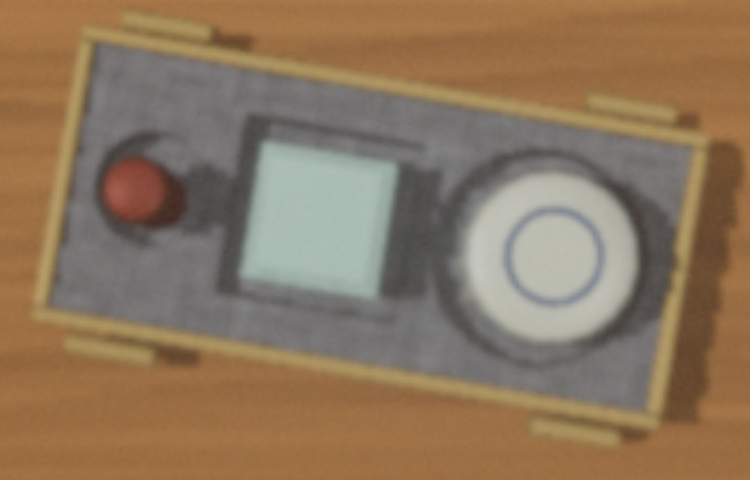

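In the box, the square seal (170,228) and small jar (386,192) stand in their recesses. In the tray, the round seal (135,190), glass weight (318,220) and large jar (553,255) do too. All are upright, and the bystanders haven't moved.

```bash
python3 -c "
from h import *
print(robot.job_done())"
```

```text
the job is handed in; nothing more can be done
None
```

I placed all five pieces upright in their recesses and let go of them, left the oblong seal, water dropper and water cup untouched, and handed the job in at about 55 s; no verdict came back.

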